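# Put the electrode pack away in the thumb-latched steel case

### The job

Put the pack of tungsten electrodes away in the grey steel case: thumb down the latch paddle on the front of the case so that its sprung lid pops fully open, lay the pack flat in its pocket and let go of it, then swing the lid over and press it down near its front edge until the latch snaps it shut. Latch and lid are thin sheet metal and the latch does not sit at quite the same height on every case, so feel for the end of the paddle's travel and for the click of the lid, and push no harder than they need. Leave the other tools and parts where they are.

Things in the scene. Friction and masses are not known exactly. Their poses are not given: they have to be found in the camera images.
- electrode_case: Grey sheet-steel case fixed to the bench, 112 mm deep (x) by 170 mm wide (y), 40 mm high to the rim, 54 mm with the lid shut. Origin: centre of its underside, on the bench. x points from the latch in front (-x side) to the hinge at the back, z up. The black insert's top is 24 mm up; three ceramic cups stand in it along y = -58 mm (tops 47 mm up), the pocket is on the +y side.
- thumb_spot (a point): Where to press the thumb paddle: 88 mm in front of the case's centre, nominal height of the paddle's upper side (29 mm). The latch is bolted on in slots, so the true height is up to 3 mm off. The steel paddle, 36 mm (x) by 30 mm (y), sticks out from 10 to 46 mm in front of the case's front face; closer in stands the hook, 59 mm high.
- thumb_latch (a joint): Rocker of the latch (hook and paddle in one): 0 at rest, grows as the paddle goes down, hard stop at 0.175 rad (about 4 mm of travel at the thumb spot). Sprung: about 3 N to start it, 6 N at 0.15 rad where the hook frees the lid, 6.5 N at the stop; over 14 N would bend it. Let go, it springs back.
- case_lid: Lid, 114 mm deep, 170 mm wide, 12.5 mm high. Origin: middle of the hinge axis (along y; 58 mm behind the case's centre, 42 mm up). Shut, its axes are parallel to the case's within 0.04 rad and it reaches along -x from the hinge, upper side at z = +12.5 mm. Freed, its spring opens it in 1 s to 1.85 rad (leaning back past upright) and holds it; 1 to 2 N at its edge swings it.
- lid_front (a point): Where to press the lid shut: middle of its upper side, 18 mm behind its front edge, 96 mm from the hinge; about 55 mm up when shut. Swing the lid over from behind; about 6 mm above shut its strike meets the sloping hook and the push climbs to 8 to 13 N, then it snaps under the hook, and 4 mm on it sits on a stiff rubber buffer. Over 20 N would dent it; not snapped, it springs open again.
- pocket (a point): Centre of the pocket's floor (x = 0, y = +20 mm of the case, 24 mm up); axes parallel to the case's. The pocket is 82.4 mm (x) by 50.8 mm (y), edged by grey ribs on the black insert, 3 mm thick and 6 mm high with rounded tops; on both long sides the ribs are left out for 35 mm in the middle, room for the fingers.
- electrode_pack: Flat box of ten tungsten electrodes, white ribbed top on a black base, 80 mm (x) by 48 mm (y) by 9 mm high, about 60 g, lying flat on the bench. Origin: centre of its underside (its solid base begins 1 mm above the origin); z up. It goes into the pocket with its long side along the case's x, either way round; grasp it across its 48 mm.
- weld_magnet: Bystander: red triangular welding magnet, 64 x 88 x 19 mm, lying flat. Origin: centre of its underside.
- cutters: Bystander: side cutters with blue handles, 152 x 55 x 13 mm, lying flat. Origin: centre of the underside.
- pipe_stub: Bystander: steel pipe stub standing on end, 34 mm in diameter, 50 mm high. Origin: centre of its underside.

How it is judged:
On the way, in this order (a step that is already met when the one before it is completed fails the run):
1. the latch has been pressed and the lid has sprung open (x of lid_front in the frame of electrode_case above 0.04 m), for 0.2 s.
2. the pack lies flat in its pocket, let go, with the lid still open (x of electrode_pack in the frame of pocket between -0.004 and 0.004 m and y of electrode_pack in the frame of pocket between -0.004 and 0.004 m and z of electrode_pack in the frame of pocket below 0.0025 m and angle between electrode_pack's own z axis and vertical below 0.06 rad and x of lid_front in the frame of electrode_case above 0.04 m and contact force between the fingers and electrode_pack below 0.5 N), for 0.2 s.
At the end, for the whole second after the job is handed in: the lid is snapped shut (within 0.06 rad of level, latch paddle back up), and the pack lies flat on the floor of its pocket (within 4 mm of its centre, not tilted) (angle between the x axis of case_lid and the x axis of electrode_case, either way round below 0.06 rad and value of joint thumb_latch below 0.05 rad and x of electrode_pack in the frame of pocket between -0.004 and 0.004 m and y of electrode_pack in the frame of pocket between -0.004 and 0.004 m and z of electrode_pack in the frame of pocket below 0.0025 m and angle between electrode_pack's own z axis and vertical below 0.06 rad); the robot touches nothing.
It fails at once if the thumb latch is pressed with over 14 N (contact force between the fingers and thumb_latch above 14 N).
It fails at once if the lid is pressed with over 20 N (contact force between the fingers and case_lid above 20 N).
It fails at once if the welding magnet is moved by over 30 mm (distance of weld_magnet from where it was at the start of the episode above 0.03 m).
It fails at once if the pair of side cutters is moved by over 30 mm (distance of cutters from where it was at the start of the episode above 0.03 m).
It fails at once if the pipe stub is moved by over 30 mm (distance of pipe_stub from where it was at the start of the episode above 0.03 m).
It also fails if it takes over 72 s, if anything falls off the work surface, if the arm or the gripper's body presses on something with over 40 N, if the wrist force passes 120 N, or if a joint passes its speed limit or range.

### The arm

A 7-joint arm with a two-finger parallel gripper is mounted at the origin on a cart in front of the work surface, level with it; the furniture and walls round the work are solid. World frame = base frame: x ahead of the robot, y to its left, z up, the work surface at z = 0. Lengths are in m, angles in rad, forces in N, time in s.
With the tool pointing down it reaches from about 0.425 to 1.025 m from the base axis. Payload 9.4 kg.
Tool frame: the origin (TCP) lies midway between the tips of the shut fingers; the grasp point (between the pads) lies 19 mm behind it; z points along the fingers, y is the line along which they close (so a half turn about z gives the same grasp; the last joint's range is limited). The gripper opens to 85 mm and grips with 20 to 120 N. Pads are 22 mm wide; open, the fingers measure 114 mm over their backs; the gripper's body (76 mm by 85 mm) begins 54 mm behind the grasp point. The pads swing forward as they close: fully open they stand 13 mm farther back than shut.
Start: joints at [-1.254, 0.599, -0.003, 1.599, 0.002, 0.943, -0.08], TCP at [0.278, 0.67, 0.231] pointing down, gripper open.
Joint ranges: [-2.57, 2.57], [-0.35, 1.97], [-1.29, 1.29], [0.11, 2.56], [-1.05, 4.19], [0.11, 1.86], [-2.63, 2.63]. Speed limits (rad/s): [2.22, 2.22, 3.01, 3.01, 3.14, 3.14, 3.14].

### API

Orientations are given as a rotation vector (axis times angle).
In Python, from bench import r gives the robot as it stands.
- The arm moves only by the tool servo_tool, never from a script. Its argument "motion" is a list of rows, each a list of 3 entries, a list of its own where there are three numbers: the turn, a rotation vector about the tool's x, y, z in degrees, then the shift along the tool's x, y, z in mm, then the opening, from 0 (shut) to 1 (fully open). A call has 1 to 12 rows; each row shifts and turns the commanded pose from where the row before left it, along the tool's axes as they then stand; what a row does not reach is not made up. A row lasts 1/10 s, in which the tool goes at most 50 mm and 8.59 degrees, less where a joint would pass 70% of its speed; a pose out of reach is approached as far as the arm can. A call is refused whole if a number of a shift passes 50 or a number of a turn 8.59, either way. A call with a gripper value outside its range is refused whole. The fingers move at their own pace and stop on an object; "force" is the grip in N (left out, the last holds). Time passes only in rows, so rows that do not move let the fingers close. It gives the time, the measured TCP pose, the force, the opening and the grip force at its end, in the units of the state.
- r.get_state(): the state, without advancing time (a new reading comes with each control period).
- r.get_image(name): name is "scene" or "side" or "wrist"; returns the picture (480x640x3 uint8, red, green, blue); there is no depth.
- r.get_calibration(name): a dict with "camera_matrix" (3x3 intrinsics, pixels), "distortion" ([k1, k2, p1, p2, k3] as OpenCV has them; the pictures are not rectified), "pose" (4x4, takes a point from camera to world coordinates). Camera axes: x right, y up, looking along -z (the intrinsics and any distortion apply to the point x, -y, -z); pixel columns grow to the right and rows downward; lengths in m; the calibration is good to about 2 mm. A picture is of the moment at which its call begins: read the wrist's pose just before it. get_calibration takes no time and is no camera call; for the wrist camera it gives the pose at the moment of the call.
- r.close_job(): hands the job in; it is judged then, once.
The state is a dict: "time_s": time; "q": joint angles; "dq": joint speeds; "effort": joint torques, N m; "eef_pos": TCP position; "ee_rot": TCP orientation; "contact_force": force on the tool from outside, world axes, zero at the start; "ft_torque": the same for the moment, N m; "opening": opening from 0.0 (shut) to 1.0 (fully open); "gripper_force": force on a finger pad.
Only numpy, scipy, OpenCV 4.12 (cv2) and the standard library are available. Lean on these libraries where they do the work, as an engineer would, in place of code of your own. Each camera call takes 0.05 s, during which the arm holds its last target. There are 200 camera calls.

## Working session

There is one attempt and no reset: what is moved stays moved. The work goes in short steps, Python scripts to look and compute and a tool call to move; the robot and the scene stay as the last step left them, time stands still between calls to the robot, and variables do not carry over. Pictures are saved under pics/ and viewed, at most 10 in all, crops included, and the job is handed in when it is done.

Besides the shell and the picture viewer there is one more tool, called as name([rows], argument=value, ...), one row to a line, values as JSON. servo_tool: Moves the arm, as the interface text tells. Its arguments: {"type":"object","properties":{"motion":{"type":"array"},"force":{"type":"number"}},"required":["motion"]}

```bash
mkdir -p pics
cat > h.py <<'E'
import numpy as np, cv2
from scipy.spatial.transform import Rotation as R
from bench import r
def snap(n,f):
    c=r.get_calibration(n); im=r.get_image(n); cv2.imwrite('pics/'+f,im[:,:,::-1]); return im,c
def ray(c,uv):
    p=cv2.undistortPoints(np.array([[uv]],float),np.array(c['camera_matrix']),np.array(c['distortion']))[0,0]
    T=np.array(c['pose']); d=T[:3,:3]@np.array([p[0],-p[1],-1]); return T[:3,3],d
def onz(c,uv,z):
    o,d=ray(c,uv); return o+d*(z-o[2])/d[2]
def proj(c,P):
    T=np.array(c['pose']); q=T[:3,:3].T@(np.array(P)-T[:3,3]); q=q*[1,-1,-1]
    return cv2.projectPoints(q.reshape(1,3),np.zeros(3),np.zeros(3),np.array(c['camera_matrix']),np.array(c['distortion']))[0][0,0]
def st():
    s=r.get_state(); Rm=R.from_rotvec(s['ee_rot']).as_matrix()
    print('t',round(s['time_s'],2),'p',np.round(s['eef_pos'],4),'F',np.round(s['contact_force'],2),'open',round(s['opening'],2),'\n',np.round(Rm,3)); return s,np.array(s['eef_pos']),Rm
def togo(P):
    s,p,Rm=st(); print('tool mm',np.round(Rm.T@(np.array(P)-p)*1000,1))
E
python3 - <<'E'
from h import *
import pickle
st()
for n in ('scene','side','wrist'):
    im,c=snap(n,n+'0.png'); pickle.dump(c,open(n+'.pkl','wb')); print(n,np.round(c['pose'],3).tolist())
E
```

```text
t 0.0 p [0.278  0.6691 0.2304] F [-0.97 -0.09  0.03] open 1.0 
 [[-0.923  0.384 -0.   ]
 [ 0.384  0.923 -0.002]
 [-0.    -0.002 -1.   ]]
scene [[-0.999, 0.038, -0.032, 0.563], [-0.049, -0.852, 0.521, 0.636], [-0.007, 0.522, 0.853, 1.079], [0.0, 0.0, 0.0, 1.0]]
side [[-0.96, 0.178, -0.214, 0.372], [-0.278, -0.57, 0.773, 0.74], [0.016, 0.802, 0.597, 0.635], [0.0, 0.0, 0.0, 1.0]]
wrist [[0.384, -0.885, -0.264, 0.21], [0.924, 0.367, 0.111, 0.698], [-0.001, -0.286, 0.958, 0.374], [0.0, 0.0, 0.0, 1.0]]
```

View pics/scene0.png

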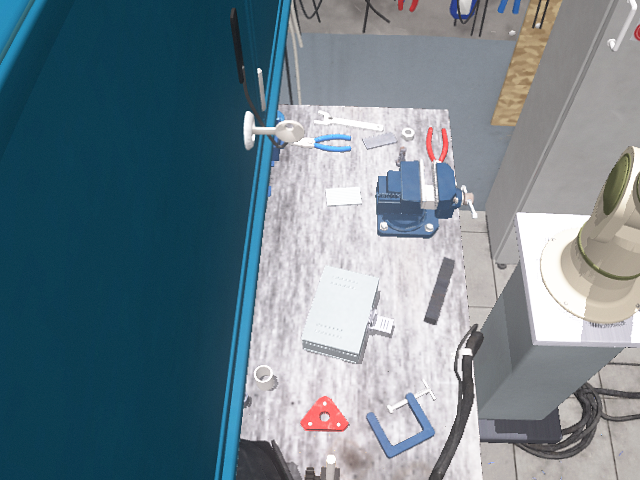

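View pics/side0.png

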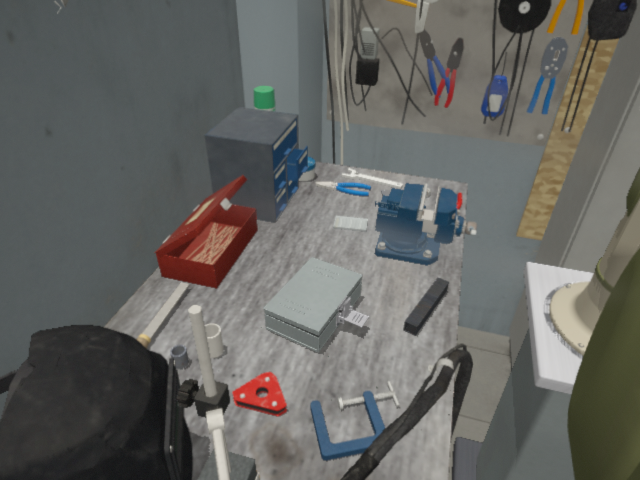

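The scene view shows the grey case at about (342,313), with its paddle at (383,325). The white pack is at (343,197), past the case on the −y side and near the vise. I'll zoom in to get the corners.

Run:
```python
from h import *
import pickle
a=cv2.imread('pics/scene0.png'); b=cv2.imread('pics/side0.png')
A=cv2.resize(a[175:375,290:410],None,fx=3,fy=3,interpolation=cv2.INTER_CUBIC)
B=cv2.resize(b[200:360,250:400],None,fx=2.9,fy=2.9,interpolation=cv2.INTER_CUBIC)
B=cv2.copyMakeBorder(B,0,600-B.shape[0],0,0,cv2.BORDER_CONSTANT); cv2.imwrite('pics/crop1.png',np.hstack([A,B])[:600,:800])
c=pickle.load(open('scene.pkl','rb'))
hsv=cv2.cvtColor(a,cv2.COLOR_BGR2HSV)
m=((a.min(2)>205)).astype(np.uint8); m[:, :322]=0; m[:,365:]=0; m[:183]=0; m[212:]=0
n,l,s,ce=cv2.connectedComponentsWithStats(m); k=1+np.argmax(s[1:,4]); ys,xs=np.nonzero(l==k)
rect=cv2.minAreaRect(np.c_[xs,ys].astype(np.float32)); print(s[k],rect)
w=np.array([onz(c,p,0.009)[:2] for p in cv2.boxPoints(rect)]); print(np.round(w,4).tolist(), w.mean(0), np.linalg.norm(np.diff(w,axis=0),axis=1))
for uv in [(328,266),(380,276),(357,362),(303,347)]: print(uv,np.round(onz(c,uv,.054),4))
print('paddle',onz(c,(383,325),.029))
```

```text
[ 322  183   43   29 1165] ((343.0, 197.0), (28.0, 42.0), 90.0)
[[0.6006, -0.2123], [0.5025, -0.2167], [0.5021, -0.1361], [0.5971, -0.1318]] [ 0.55059683 -0.17420141] [0.09821304 0.08060708 0.095065  ]
(328, 266) [0.5773 0.0379 0.054 ]
(380, 276) [0.4713 0.0566 0.054 ]
(357, 362) [0.5152 0.2426 0.054 ]
(303, 347) [0.6175 0.2171 0.054 ]
paddle [0.46379324 0.15332871 0.029     ]
```

View pics/crop1.png

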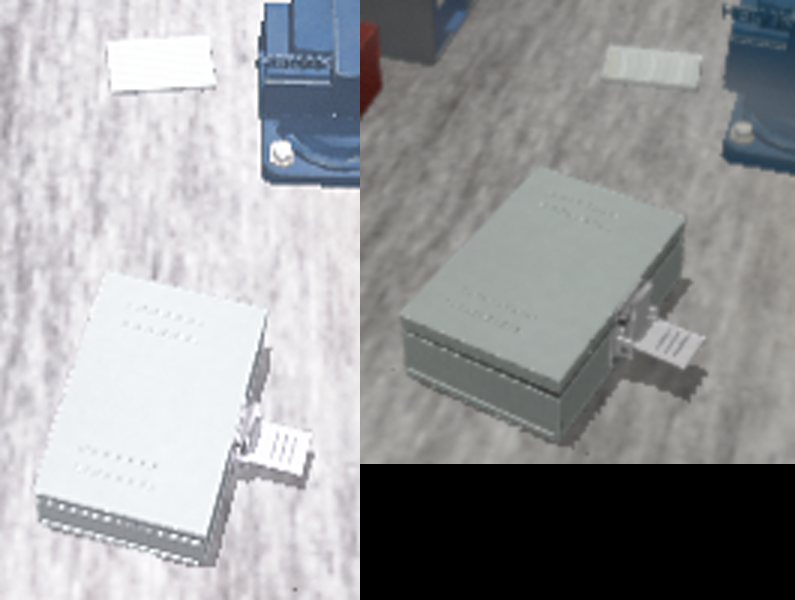

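Crop: lid top corners at about (325.7,266), (379,278), (359,354) and (302,339) in scene pixels. The paddle is at (384,325) and the pack's corners are clear.

Run:
```python
from h import *
import pickle
c=pickle.load(open('scene.pkl','rb'))
f=lambda u,v,z: onz(c,(290+u/3-.33,175+v/3-.33),z)
L=np.array([f(*p,.054) for p in [(107,273),(267,308),(207,537),(37,493)]]); print(np.round(L,4), L.mean(0), np.linalg.norm(np.diff(L,axis=0),axis=1))
y=(L[2]-L[1]+L[3]-L[0]); x=(L[0]-L[1]+L[3]-L[2]); print('yaw from y',np.arctan2(-y[0],y[1]),'from x',np.arctan2(x[1],x[0]))
P=np.array([f(*p,.009) for p in [(108,39),(213,36),(216,86),(112,94)]]);print(np.round(P,4),P.mean(0),np.linalg.norm(np.diff(P,axis=0),axis=1))
print('paddle',f(278,449,.029))
```

```text
[[0.5828 0.0373 0.054 ]
 [0.474  0.0598 0.054 ]
 [0.5123 0.2258 0.054 ]
 [0.6204 0.2009 0.054 ]] [0.54737225 0.13096156 0.054     ] [0.11106642 0.17037249 0.11097088]
yaw from y -0.22634462224150367 from x -0.21527491800817336
[[ 0.5915 -0.1988  0.009 ]
 [ 0.5102 -0.2054  0.009 ]
 [ 0.5076 -0.1574  0.009 ]
 [ 0.5863 -0.1463  0.009 ]] [ 0.54890724 -0.17697972  0.009     ] [0.08154926 0.0481578  0.07955149]
paddle [0.46509485 0.15194719 0.029     ]
```

servo_tool([
  [[0,0,-5],[-26,-42,0],0],
  [[0,0,-5],[-26,-42,0],0],
  [[0,0,0],[-26,-42,0],0],
  [[0,0,0],[-26,-42,0],0],
  [[0,0,0],[-26,-42,0],0],
  [[0,0,0],[-26,-42,0],0],
  [[0,0,0],[-26,-42,5],0],
  [[0,0,0],[-26,-42,10],0],
  [[0,0,0],[-26,-42,15],0],
  [[0,0,0],[-26,-42,20],0],
  [[0,0,0],[-26,-38,20],0],
  [[0,0,0],[0,0,0],0],
])

```text
time_s: 1.35
eef_pos: [0.4441, 0.1551, 0.1613]
ee_rot: [-0.357, -3.119, 0.007]
contact_force: [-1.1, 1.0, -0.6]
opening: -0.001
gripper_force: 0.0
```

Run:
```python
from h import *
togo([.457,.151,.040])
im,c=snap('wrist','w1.png')
print(np.round(proj(c,[.461,.150,.029]),0),np.round(c['pose'],3).tolist())
```

```text
t 1.35 p [0.4441 0.1551 0.1613] F [-1.07  0.97 -0.56] open -0.0 
 [[-0.974  0.226 -0.003]
 [ 0.226  0.974 -0.004]
 [ 0.002 -0.004 -1.   ]]
tool mm [-13.7  -0.5 121.3]
[324. 256.] [[0.226, -0.934, -0.276, 0.373], [0.974, 0.216, 0.068, 0.172], [-0.004, -0.284, 0.959, 0.305], [0.0, 0.0, 0.0, 1.0]]
```

View pics/w1.png

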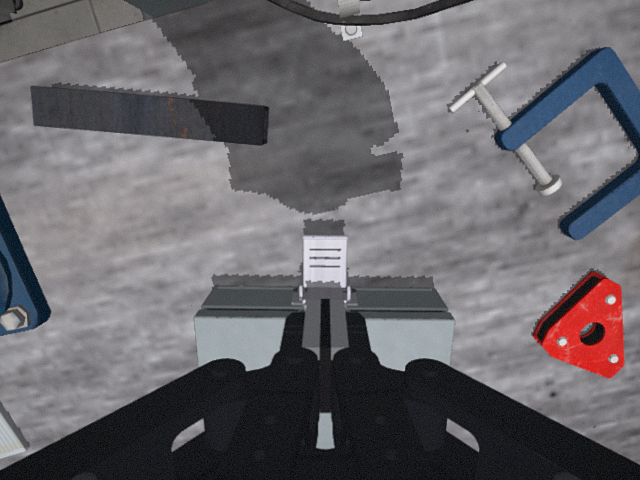

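The wrist view shows the paddle spanning (304–347, 235–287), which matches the projected spot at (324,256). I'll descend and feel for it.

servo_tool([
  [[0,0,0],[-7,0,45],0],
  [[0,0,0],[-7,0,45],0],
  [[0,0,0],[0,0,25],0],
  [[0,0,0],[0,0,6],0],
  [[0,0,0],[0,0,0],0],
  [[0,0,0],[0,0,0],0],
])

```text
time_s: 2.0
eef_pos: [0.4575, 0.1597, 0.0433]
ee_rot: [0.342, 3.122, 0.001]
contact_force: [-0.9, -0.2, 0.0]
opening: -0.0
gripper_force: 0.0
```

servo_tool([
  [[0,0,0],[0,0,2],0],
  [[0,0,0],[0,0,2],0],
  [[0,0,0],[0,0,2],0],
  [[0,0,0],[0,0,0],0],
])

```text
time_s: 2.4
eef_pos: [0.4573, 0.1588, 0.0363]
ee_rot: [0.344, 3.122, 0.0]
contact_force: [0.4, -0.4, 0.2]
opening: -0.002
gripper_force: 0.0
```

servo_tool([
  [[0,0,0],[0,-4,0],0],
  [[0,0,0],[0,-4,0],0],
  [[0,0,0],[0,0,2],0],
  [[0,0,0],[0,0,2],0],
  [[0,0,0],[0,0,0],0],
])

```text
time_s: 2.9
eef_pos: [0.4554, 0.1509, 0.0318]
ee_rot: [-0.344, -3.122, 0.0]
contact_force: [-0.9, 0.7, -0.4]
opening: -0.001
gripper_force: 0.0
```

servo_tool([
  [[0,0,0],[0,0,1],0],
  [[0,0,0],[0,0,1],0],
  [[0,0,0],[0,0,0],0],
])

```text
time_s: 3.2
eef_pos: [0.4555, 0.1511, 0.0301]
ee_rot: [0.343, 3.123, 0.0]
contact_force: [-1.7, 1.0, 2.5]
opening: -0.002
gripper_force: 1.4
```

servo_tool([
  [[0,0,0],[0,0,1],0],
  [[0,0,0],[0,0,1],0],
  [[0,0,0],[0,0,0],0],
])

```text
time_s: 3.5
eef_pos: [0.4554, 0.1511, 0.0282]
ee_rot: [-0.343, -3.123, -0.0]
contact_force: [-1.1, -0.1, 4.9]
opening: -0.006
gripper_force: 2.2
```

servo_tool([
  [[0,0,0],[0,0,1],0],
  [[0,0,0],[0,0,0.5],0],
  [[0,0,0],[0,0,0],0],
  [[0,0,0],[0,0,0],0],
])

```text
time_s: 3.9
eef_pos: [0.4554, 0.1511, 0.0267]
ee_rot: [-0.343, -3.123, -0.0]
contact_force: [-1.8, 1.1, 6.0]
opening: -0.001
gripper_force: 3.0
```

Run:
```python
from h import *
st(); a=cv2.imread('pics/side0.png'); b,_=snap('side','s1.png'); d=np.abs(a.astype(int)-b[:,:,::-1]).sum(2)[240:350,260:350]; print((d>60).sum())
```

```text
t 3.9 p [0.4554 0.1511 0.0267] F [-1.83  1.11  6.  ] open -0.0 
 [[-0.976  0.217 -0.   ]
 [ 0.217  0.976  0.   ]
 [ 0.     0.    -1.   ]]
3115
```

servo_tool([
  [[0,0,0],[0,0,0.5],0],
  [[0,0,0],[0,0,0.5],0],
  [[0,0,0],[0,0,0],0],
  [[0,0,0],[0,0,0],0],
  [[0,0,0],[0,0,0],0],
  [[0,0,0],[0,0,0],0],
])

```text
time_s: 4.55
eef_pos: [0.4554, 0.1511, 0.026]
ee_rot: [0.343, 3.123, 0.0]
contact_force: [-1.6, 0.8, 10.0]
opening: -0.004
gripper_force: 4.8
```

Run:
```python
from h import *
st(); a=cv2.imread('pics/s1.png'); b,_=snap('side','s2.png'); d=np.abs(a.astype(int)-b[:,:,::-1]).sum(2)[150:350,200:350]; print((d>60).sum())
```

```text
t 4.55 p [0.4554 0.1511 0.026 ] F [-1.59  0.84  9.98] open -0.0 
 [[-0.976  0.217  0.   ]
 [ 0.217  0.976  0.   ]
 [-0.     0.    -1.   ]]
4112
```

View pics/s2.png

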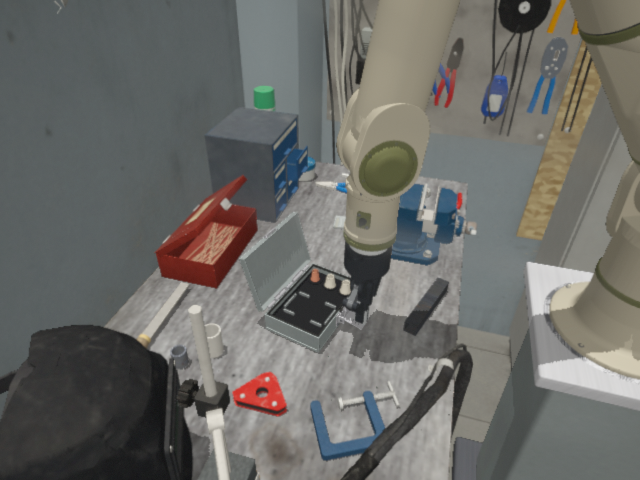

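The side view shows the lid popped open at about (275,260) and the pocket ribs around (310,300). Next I'll lift off and look at the pocket with the wrist camera.

servo_tool([
  [[0,0,0],[0,0,-20],0],
  [[0,0,0],[0,0,-45],0],
  [[0,0,0],[0,0,-45],0],
  [[0,0,0],[0,0,-45],0],
  [[0,0,0],[-30,5,-20],0.7],
  [[0,0,0],[-43,5,0],0.7],
  [[0,0,0],[-43,5,0],0.7],
  [[0,0,0],[-13,0,0],0.7],
  [[0,0,0],[0,0,0],0.7],
  [[0,0,0],[0,0,0],0.7],
])

```text
time_s: 5.6
eef_pos: [0.5833, 0.1373, 0.1999]
ee_rot: [-0.344, -3.121, 0.001]
contact_force: [-0.6, -0.4, -0.7]
opening: 0.697
gripper_force: 0.0
```

Run:
```python
from h import *
import pickle
st(); im,c=snap('wrist','w2.png'); pickle.dump(c,open('w2.pkl','wb'))
```

```text
t 5.6 p [0.5833 0.1373 0.1999] F [-0.57 -0.39 -0.67] open 0.7 
 [[-0.976  0.218 -0.002]
 [ 0.218  0.976 -0.   ]
 [ 0.002 -0.001 -1.   ]]
```

View pics/w2.png

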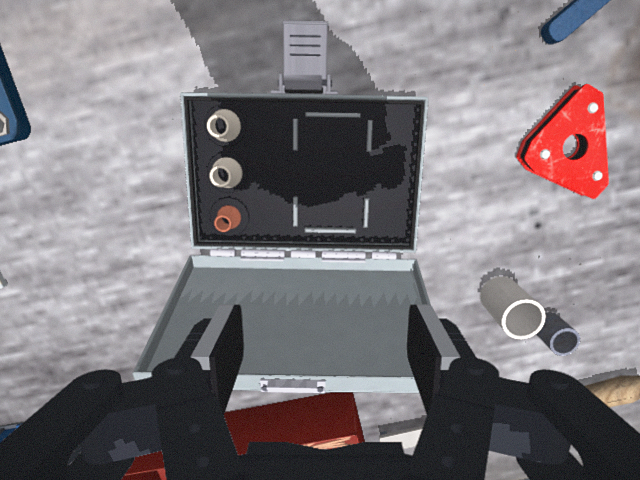

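The open case lies level in view. The end ribs are at rows 115 and 230, and the side ribs at columns 295 and 368.

Run:
```python
from h import *
import pickle
c=pickle.load(open('w2.pkl','rb')); g=cv2.cvtColor(cv2.imread('pics/w2.png'),cv2.COLOR_BGR2GRAY)
sub=g[104:240,280:385]; m=(sub>95).astype(np.uint8)
n,l,s,ce=cv2.connectedComponentsWithStats(m); 
C={}
for k in range(1,n):
    if s[k,4]>25:
        ys,xs=np.nonzero(l==k); rr=cv2.minAreaRect(np.c_[xs+280,ys+104].astype(np.float32)); w=onz(c,rr[0],.030); print(s[k],np.round(rr[0],1),np.round(w,4))
```

```text
[ 26   8  54   5 191] [332.5 114.3] [0.51   0.1593 0.03  ]
[ 13  15   4  31 100] [294.5 134. ] [0.5174 0.1296 0.03  ]
[ 87  16   5  31 110] [369.2 135. ] [0.5298 0.182  0.03  ]
[ 13  93   5  30 135] [295.  211.5] [0.573  0.1165 0.03  ]
[ 83  94   6  30 131] [365.9 212.5] [0.5854 0.1688 0.03  ]
[ 24 124  52   6 235] [329.5 230.2] [0.593  0.1389 0.03  ]
```

servo_tool([
  [[0,0,0],[-1,-46,0],0.75],
  [[0,0,0],[-1,-46,0],0.75],
  [[0,0,0],[-1,-46,0],0.75],
  [[0,0,0],[-1,-46,0],0.75],
  [[0,0,0],[-1,-46,0],0.75],
  [[0,0,0],[-1,-46,0],0.75],
  [[0,0,0],[-1,-46,0],0.75],
  [[0,0,8.5],[0,0,0],0.75],
  [[0,0,8.5],[0,0,0],0.75],
  [[0,0,8.5],[0,0,0],0.75],
  [[0,0,8.5],[0,0,0],0.75],
  [[0,0,8.5],[0,0,0],0.75],
])

```text
time_s: 6.85
eef_pos: [0.5203, -0.1772, 0.2008]
ee_rot: [-1.459, -2.781, -0.001]
contact_force: [-0.5, 1.4, -0.2]
opening: 0.752
gripper_force: 0.0
```

servo_tool([
  [[0,0,8.5],[0,0,0],0.75],
  [[0,0,8.5],[0,0,0],0.75],
  [[0,0,8.5],[0,0,0],0.75],
  [[0,0,8.5],[0,0,0],0.75],
  [[0,0,8.5],[0,0,0],0.75],
  [[0,0,8.5],[0,0,0],0.75],
  [[0,0,8.5],[0,0,0],0.75],
  [[0,0,8.5],[0,0,0],0.75],
  [[0,0,8.5],[0,0,0],0.75],
  [[0,0,8.5],[0,0,0],0.75],
  [[0,0,8.5],[0,0,0],0.75],
  [[0,0,8.5],[0,0,0],0.75],
])

```text
time_s: 8.05
eef_pos: [0.5204, -0.1769, 0.2007]
ee_rot: [-3.079, -0.616, 0.0]
contact_force: [0.3, 0.6, -0.6]
opening: 0.749
gripper_force: 0.0
```

servo_tool([
  [[0,0,8.5],[0,0,0],0.75],
  [[0,0,8.5],[0,0,0],0.75],
  [[0,0,0],[0,0,0],0.75],
  [[0,0,0],[0,0,0],0.75],
])

```text
time_s: 8.45
eef_pos: [0.5209, -0.1773, 0.2005]
ee_rot: [-3.136, -0.17, 0.001]
contact_force: [-0.8, 0.0, 0.6]
opening: 0.751
gripper_force: 0.0
```

Run:
```python
from h import *
import pickle
s,_,_=st(); print(np.round(s['q'],2)); im,c=snap('wrist','w3.png'); pickle.dump(c,open('w3.pkl','wb'))
```

```text
t 8.45 p [ 0.5209 -0.1773  0.2005] F [-0.82  0.03  0.61] open 0.75 
 [[ 0.994  0.108 -0.001]
 [ 0.108 -0.994  0.001]
 [-0.    -0.001 -1.   ]]
[-0.3   0.54  0.79  2.06 -0.56  0.76 -0.63]
```

View pics/w3.png

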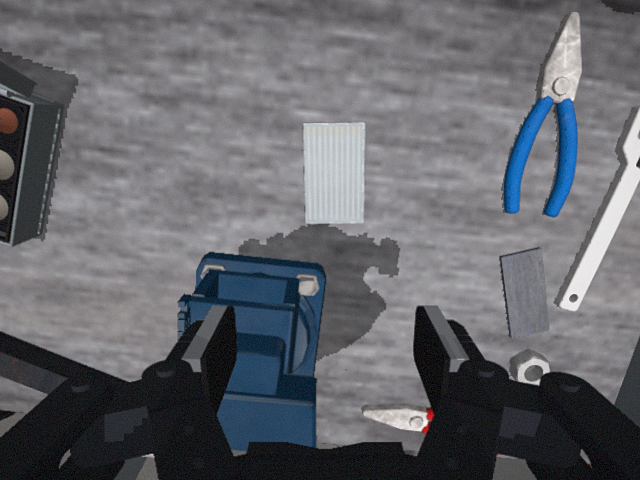

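The pack is clear at columns 303–365, rows 123–222, and the vise is just beyond it. I'll measure it here.

```bash
cat > m.py <<'E'
from h import *
def pack(f,c,box,z,thr=165):
    g=cv2.cvtColor(cv2.imread('pics/'+f),cv2.COLOR_BGR2GRAY); u0,u1,v0,v1=box
    m=cv2.morphologyEx((g[v0:v1,u0:u1]>thr).astype(np.uint8),cv2.MORPH_CLOSE,np.ones((5,5)))
    n,l,s,_=cv2.connectedComponentsWithStats(m); k=1+np.argmax(s[1:,4]); ys,xs=np.nonzero(l==k)
    w=np.array([onz(c,(x+u0,y+v0),z)[:2] for x,y in zip(xs,ys)],np.float32)
    ((cx,cy),sz,a)=cv2.minAreaRect(w*1000); print('centre',cx,cy,'size',sz,'ang',a); return cx/1000,cy/1000
E
python3 - <<'E'
from m import *
import pickle
c=pickle.load(open('w3.pkl','rb')); x,y=pack('w3.png',c,(285,385,105,240),.009)
togo([x,y,.02])
E
```

```text
centre 549.66650390625 -180.88717651367188 size (79.60128784179688, 47.770179748535156) ang 6.944962978363037
t 8.5 p [ 0.521  -0.1776  0.2006] F [ 0.22 -0.84  0.  ] open 0.75 
 [[ 0.994  0.108 -0.   ]
 [ 0.108 -0.994  0.001]
 [-0.    -0.001 -1.   ]]
tool mm [ 28.2   6.5 180.6]
```

servo_tool([
  [[0,0,-0.7],[14,3.5,40],0.75],
  [[0,0,0],[14,3,45],0.75],
  [[0,0,0],[0,0,45],0.75],
  [[0,0,0],[0,0,35],0.75],
  [[0,0,0],[0,0,20],0.75],
  [[0,0,0],[0,0,5],0.75],
  [[0,0,0],[0,0,0],0.75],
  [[0,0,0],[0,0,0],0.75],
])

```text
time_s: 9.3
eef_pos: [0.5505, -0.182, 0.0118]
ee_rot: [3.136, 0.183, 0.002]
contact_force: [0.7, 0.6, 0.4]
opening: 0.746
gripper_force: 0.0
```

servo_tool([
  [[0,0,0],[0,0,3],0.75],
  [[0,0,0],[0,0,3],0.75],
  [[0,0,0],[0,0,3],0.75],
  [[0,0,0],[0,0,0],0.75],
])

```text
time_s: 9.7
eef_pos: [0.55, -0.1815, 0.0015]
ee_rot: [-3.136, -0.182, 0.0]
contact_force: [0.3, -0.3, 0.9]
opening: 0.749
gripper_force: 0.0
```

servo_tool([
  [[0,0,0],[0,0,2],0.75],
  [[0,0,0],[0,0,2],0.75],
  [[0,0,0],[0,0,0],0.75],
])

```text
time_s: 10.0
eef_pos: [0.5499, -0.1816, -0.0026]
ee_rot: [-3.136, -0.182, 0.001]
contact_force: [0.1, 0.1, 0.6]
opening: 0.749
gripper_force: 0.0
```

servo_tool([
  [[0,0,0],[0,0,1],0.75],
  [[0,0,0],[0,0,1],0.75],
  [[0,0,0],[0,0,0],0.75],
])

```text
time_s: 10.3
eef_pos: [0.5499, -0.1817, -0.0044]
ee_rot: [-3.136, -0.182, 0.0]
contact_force: [-1.1, 0.3, 0.9]
opening: 0.751
gripper_force: 0.0
```

servo_tool([
  [[0,0,0],[0,0,-1],0.75],
  [[0,0,0],[0,0,0],0.5],
  [[0,0,0],[0,0,0],0.4],
  [[0,0,0],[0,0,0],0.4],
  [[0,0,0],[0,0,0],0.4],
  [[0,0,0],[0,0,0],0.4],
], force=30)

```text
time_s: 10.9
eef_pos: [0.5503, -0.1822, -0.0024]
ee_rot: [3.136, 0.181, 0.002]
contact_force: [-2.2, 1.1, 12.0]
opening: 0.554
gripper_force: 35.5
```

servo_tool([
  [[0,0,0],[0,0,-10],0.4],
  [[0,0,0],[0,0,-40],0.4],
  [[0,0,0],[0,0,-45],0.4],
  [[0,0,0],[0,0,-45],0.4],
  [[0,0,0],[0,0,-45],0.4],
  [[0,0,0],[0,0,-15],0.4],
  [[0,0,0],[0,0,0],0.4],
  [[0,0,0],[0,0,0],0.4],
])

```text
time_s: 11.7
eef_pos: [0.5496, -0.1809, 0.196]
ee_rot: [-3.135, -0.183, 0.001]
contact_force: [-0.3, -0.4, -1.4]
opening: 0.549
gripper_force: 31.7
```

Run:
```python
from h import *
import pickle
st(); im,c=snap('wrist','w4.png'); pickle.dump(c,open('w4.pkl','wb'))
```

```text
t 11.7 p [ 0.5496 -0.1809  0.196 ] F [-0.26 -0.41 -1.37] open 0.55 
 [[ 0.993  0.116 -0.001]
 [ 0.116 -0.993  0.001]
 [-0.    -0.001 -1.   ]]
```

View pics/w4.png

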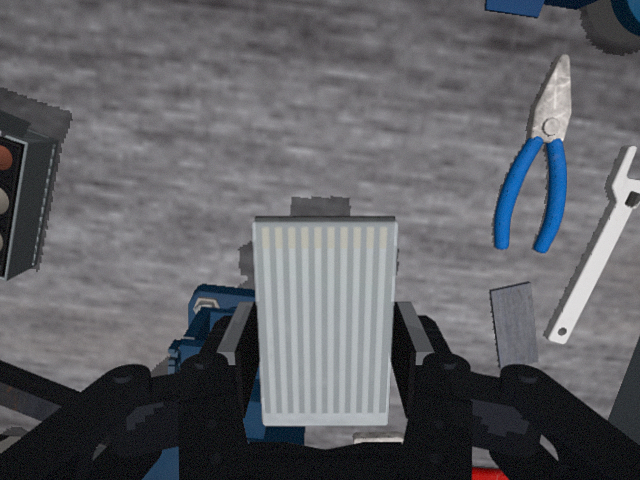

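The pack is held square: its top face has corners at about (255,222), (396,222), (388,426) and (263,426).

Run:
```python
from m import *
import pickle
c=pickle.load(open('w4.pkl','rb')); s,p,Rm=st()
x,y=pack('w4.png',c,(245,410,212,432),p[2]+.0114,120)
t=Rm.T@(np.array([x,y,p[2]])-p); print('pack in tool mm',t*1000)
th=-0.234; xt=-np.array([np.cos(th),np.sin(th),0]); yt=np.array([-xt[1]*-1,0,0])
W=np.c_[xt,np.cross([0,0,-1],xt),[0,0,-1]]; print(np.round(W,3))
print('TCP place',np.array([.5515,.1492,0])-W@np.array([t[0],t[1],0]))
```

```text
t 11.75 p [ 0.5494 -0.1809  0.1954] F [ 1.2   0.46 -0.25] open 0.55 
 [[ 0.993  0.116 -0.002]
 [ 0.116 -0.993  0.001]
 [-0.002 -0.001 -1.   ]]
centre 549.7173461914062 -181.7163848876953 size (85.46935272216797, 55.12118148803711) ang 6.7040019035339355
pack in tool mm [ 0.26985619  0.82293708 -0.00127673]
[[-0.973  0.232  0.   ]
 [ 0.232  0.973  0.   ]
 [-0.     0.    -1.   ]]
TCP place [0.55157169 0.14833692 0.        ]
```

Run:
```python
from h import *
import pickle
c=pickle.load(open('w4.pkl','rb')); s,p,Rm=st()
g=cv2.cvtColor(cv2.imread('pics/w4.png'),cv2.COLOR_BGR2GRAY)
for v in (230,280,420): 
    print(v,g[v,246:270].tolist(),g[v,380:402].tolist())
print(g[208:232,325].tolist(),g[415:435,325].tolist())
for dz in (.0114,.016,.02):
    w=np.array([onz(c,q,p[2]+dz) for q in [(254.5,222),(396.5,222),(388.5,426),(262.5,426)]]); t=(w-p)@Rm*1000
    print(dz,np.round(t,1).tolist(),np.round(t.mean(0),2))
```

```text
t 11.75 p [ 0.5494 -0.1809  0.1954] F [ 1.2   0.46 -0.25] open 0.55 
 [[ 0.993  0.116 -0.002]
 [ 0.116 -0.993  0.001]
 [-0.002 -0.001 -1.   ]]
230 [118, 118, 111, 111, 112, 106, 139, 169, 178, 165, 155, 155, 151, 159, 157, 159, 172, 182, 181, 182, 182, 178, 173, 164] [173, 179, 181, 182, 180, 181, 173, 159, 156, 157, 155, 157, 159, 159, 173, 179, 179, 163, 125, 115, 113, 112]
280 [120, 104, 81, 85, 84, 83, 82, 79, 117, 149, 163, 167, 158, 152, 154, 148, 153, 154, 171, 185, 182, 186, 184, 184] [184, 181, 185, 183, 174, 160, 148, 152, 154, 155, 160, 158, 178, 188, 173, 134, 126, 127, 127, 128, 122, 118]
420 [55, 59, 58, 56, 53, 56, 56, 59, 53, 63, 58, 59, 61, 60, 54, 68, 109, 163, 171, 173, 177, 175, 172, 173] [182, 178, 181, 180, 179, 180, 171, 160, 112, 121, 117, 121, 115, 118, 114, 118, 118, 117, 115, 117, 122, 118]
[87, 84, 84, 85, 84, 86, 80, 73, 54, 62, 74, 81, 87, 101, 135, 142, 149, 154, 156, 155, 154, 154, 153, 155] [177, 182, 180, 177, 176, 172, 170, 173, 176, 175, 147, 113, 111, 114, 109, 112, 105, 107, 112, 110]
0.0114 [[39.7, -23.3, -11.4], [39.7, 22.7, -11.5], [-40.2, 23.8, -11.4], [-40.2, -24.2, -11.3]] [ -0.27  -0.27 -11.4 ]
0.016 [[40.8, -22.5, -16.0], [40.8, 21.9, -16.1], [-36.3, 22.9, -16.0], [-36.4, -23.4, -15.9]] [  2.23  -0.28 -16.  ]
0.02 [[41.8, -21.8, -20.0], [41.8, 21.2, -20.1], [-32.9, 22.2, -20.0], [-33.0, -22.7, -19.9]] [  4.41  -0.28 -20.01]
```

servo_tool([
  [[0,0,-8.42],[0,0,0],0.4],
  [[0,0,-8.42],[0,0,0],0.4],
  [[0,0,-8.42],[0,0,0],0.4],
  [[0,0,-8.42],[0,0,0],0.4],
  [[0,0,-8.42],[0,0,0],0.4],
  [[0,0,-8.42],[0,0,0],0.4],
  [[0,0,-8.42],[0,0,0],0.4],
  [[0,0,-8.42],[0,0,0],0.4],
  [[0,0,-8.42],[0,0,0],0.4],
  [[0,0,-8.42],[0,0,0],0.4],
  [[0,0,-8.42],[0,0,0],0.4],
  [[0,0,-8.42],[0,0,0],0.4],
])

```text
time_s: 12.95
eef_pos: [0.549, -0.1814, 0.1947]
ee_rot: [-1.844, -2.539, 0.001]
contact_force: [-0.7, -0.9, -0.5]
opening: 0.555
gripper_force: 31.7
```

servo_tool([
  [[0,0,-8.42],[0,0,0],0.4],
  [[0,0,-8.42],[0,0,0],0.4],
  [[0,0,-8.42],[0,0,0],0.4],
  [[0,0,-8.42],[0,0,0],0.4],
  [[0,0,-8.42],[0,0,0],0.4],
  [[0,0,-8.42],[0,0,0],0.4],
  [[0,0,-8.42],[0,0,0],0.4],
  [[0,0,0],[5,20,0],0.4],
  [[0,0,0],[10,40,0],0.4],
  [[0,0,0],[10,45,0],0.4],
  [[0,0,0],[10,45,0],0.4],
])

```text
time_s: 14.05
eef_pos: [0.5495, -0.0264, 0.1948]
ee_rot: [-0.368, -3.117, -0.001]
contact_force: [1.7, 0.8, -0.0]
opening: 0.551
gripper_force: 31.7
```

servo_tool([
  [[0,0,0],[10,45,0],0.4],
  [[0,0,0],[10,45,0],0.4],
  [[0,0,0],[10,45,0],0.4],
  [[0,0,0],[10,36,20],0.4],
  [[0,0,0],[0,0,40],0.4],
  [[0,0,0],[0,0,0],0.4],
  [[0,0,0],[0,0,0],0.4],
  [[0,0,0],[0,0,0],0.4],
])

```text
time_s: 14.85
eef_pos: [0.5518, 0.1467, 0.1374]
ee_rot: [0.369, 3.12, -0.0]
contact_force: [0.4, 0.4, -0.5]
opening: 0.553
gripper_force: 31.7
```

Run:
```python
from h import *
s,p,Rm=st(); togo([.5513,.1496,.040]); print('angle',np.degrees(np.arctan2(Rm[1,0],Rm[0,0])),'want',180-np.degrees(.234))
```

```text
t 14.85 p [0.5518 0.1467 0.1374] F [ 0.39  0.41 -0.49] open 0.55 
 [[-0.972  0.233  0.   ]
 [ 0.233  0.972 -0.   ]
 [-0.    -0.    -1.   ]]
t 14.85 p [0.5518 0.1467 0.1374] F [ 0.39  0.41 -0.49] open 0.55 
 [[-0.972  0.233  0.   ]
 [ 0.233  0.972 -0.   ]
 [-0.    -0.    -1.   ]]
tool mm [ 1.2  2.7 97.4]
angle 166.4975407083441 want 166.59278759393874
```

servo_tool([
  [[0,0,0],[1.2,2.7,20],0.4],
  [[0,0,0],[0,0,40],0.4],
  [[0,0,0],[0,0,25],0.4],
  [[0,0,0],[0,0,12],0.4],
  [[0,0,0],[0,0,0],0.4],
  [[0,0,0],[0,0,0],0.4],
  [[0,0,0],[0,0,0],0.4],
])

```text
time_s: 15.55
eef_pos: [0.5518, 0.1509, 0.0413]
ee_rot: [0.367, 3.118, 0.002]
contact_force: [-0.4, -0.4, -0.4]
opening: 0.548
gripper_force: 31.7
```

Run:
```python
from h import *
togo([.5513,.1496,.026])
```

```text
t 15.55 p [0.5518 0.1509 0.0413] F [-0.37 -0.38 -0.44] open 0.55 
 [[-0.973  0.232  0.002]
 [ 0.232  0.973  0.001]
 [-0.002  0.001 -1.   ]]
tool mm [ 0.2 -1.4 15.3]
```

servo_tool([
  [[0,0,0],[0,-1,2],0.4],
  [[0,0,0],[0,0,3],0.4],
  [[0,0,0],[0,0,3],0.4],
  [[0,0,0],[0,0,0],0.4],
  [[0,0,0],[0,0,0],0.4],
])

```text
time_s: 16.05
eef_pos: [0.5504, 0.1499, 0.0315]
ee_rot: [-0.366, -3.12, 0.0]
contact_force: [-0.5, 1.0, -1.1]
opening: 0.549
gripper_force: 31.7
```

Run:
```python
from h import *
togo([.5513,.1496,.026])
```

```text
t 16.05 p [0.5504 0.1499 0.0315] F [-0.51  1.02 -1.05] open 0.55 
 [[-0.973  0.231 -0.   ]
 [ 0.231  0.973 -0.   ]
 [ 0.    -0.    -1.   ]]
tool mm [-0.9 -0.1  5.5]
```

servo_tool([
  [[0,0,0],[-0.8,0,1],0.4],
  [[0,0,0],[0,0,2],0.4],
  [[0,0,0],[0,0,2],0.4],
  [[0,0,0],[0,0,0],0.4],
  [[0,0,0],[0,0,0],0.4],
])

```text
time_s: 16.55
eef_pos: [0.5515, 0.1497, 0.0268]
ee_rot: [0.366, 3.12, 0.0]
contact_force: [0.4, 0.3, 1.7]
opening: 0.544
gripper_force: 32.0
```

Run:
```python
from h import *
togo([.5513,.1496,.022])
```

```text
t 16.55 p [0.5515 0.1497 0.0268] F [0.39 0.27 1.75] open 0.54 
 [[-0.973  0.231  0.   ]
 [ 0.231  0.973  0.   ]
 [-0.     0.    -1.   ]]
tool mm [ 0.1 -0.2  4.8]
```

servo_tool([
  [[0,0,0],[0,0,1],0.4],
  [[0,0,0],[0,0,1],0.4],
  [[0,0,0],[0,0,0],0.4],
])

```text
time_s: 16.85
eef_pos: [0.5517, 0.1497, 0.025]
ee_rot: [0.366, 3.119, 0.0]
contact_force: [1.2, -0.7, 7.4]
opening: 0.549
gripper_force: 32.5
```

servo_tool([
  [[0,0,0],[0,0,1],0.4],
  [[0,0,0],[0,0,1],0.4],
  [[0,0,0],[0,0,0],0.4],
])

```text
time_s: 17.15
eef_pos: [0.5519, 0.1496, 0.0238]
ee_rot: [0.366, 3.119, 0.001]
contact_force: [-0.1, -2.8, 15.9]
opening: 0.551
gripper_force: 33.5
```

Run:
```python
from h import *
import pickle
st(); im,c=snap('wrist','w5.png'); pickle.dump(c,open('w5.pkl','wb'))
cv2.imwrite('pics/w5c.png',cv2.resize(im[180:460,200:460,::-1],None,fx=2.14,fy=2.14,interpolation=cv2.INTER_CUBIC))
```

```text
t 17.15 p [0.5519 0.1496 0.0238] F [-0.06 -2.83 15.92] open 0.55 
 [[-0.973  0.232  0.002]
 [ 0.232  0.973  0.   ]
 [-0.001  0.001 -1.   ]]
```

View pics/w5c.png

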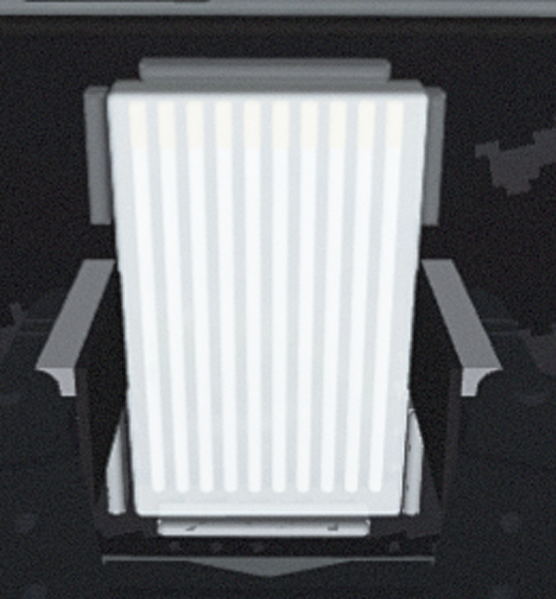

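The close-up shows the pack centred lengthwise, between the front rib at row 70 and the back rib at row 527. It sits about 1 mm too far right, riding on the rib at column 433, and the −y force agrees. I'll lift slightly and shift it by −1 mm in y.

servo_tool([
  [[0,0,0],[0,0,-2],0.4],
  [[0,0,0],[0,-1,-1],0.4],
  [[0,0,0],[0,0,0],0.4],
  [[0,0,0],[0,0,1],0.4],
  [[0,0,0],[0,0,1],0.4],
  [[0,0,0],[0,0,0],0.4],
])

```text
time_s: 17.8
eef_pos: [0.551, 0.1486, 0.0241]
ee_rot: [-0.366, -3.12, 0.0]
contact_force: [-1.6, -0.5, 12.1]
opening: 0.55
gripper_force: 33.1
```

servo_tool([
  [[0,0,0],[0,0,1],0.4],
  [[0,0,0],[0,0,0],0.4],
])

```text
time_s: 18.0
eef_pos: [0.5511, 0.1486, 0.024]
ee_rot: [0.366, 3.12, -0.0]
contact_force: [-4.8, -1.6, 22.0]
opening: 0.55
gripper_force: 34.2
```

Run:
```python
from h import *
import pickle
c=pickle.load(open('w5.pkl','rb')); p=np.array([.5519,.1496,.0238]); Rm=R.from_rotvec([0.366,3.119,.001]).as_matrix()
f=lambda u,v,z:(np.round((onz(c,(200+u/2.14-.27,180+v/2.14-.27),z)-p)@Rm*1000,1)[:2]).tolist()
for z in (.033,.0352,.038): print(z,[f(*q,z) for q in [(108,93),(427,93),(402,515),(135,515)]])
print('front rib top',f(264,60,.030),f(264,79,.030),'back rib',f(264,519,.030),f(264,535,.030))
print('left outer',f(85,100,.029),f(92,215,.029),'right outer',f(440,100,.029),f(437,220,.029))
```

```text
0.033 [[40.4, -24.3], [40.4, 24.6], [-37.4, 24.3], [-37.3, -23.6]]
0.0352 [[41.0, -23.9], [41.0, 24.2], [-35.5, 23.9], [-35.5, -23.2]]
0.038 [[41.7, -23.4], [41.7, 23.7], [-33.2, 23.4], [-33.2, -22.7]]
front rib top [44.9, -0.4] [41.9, -0.4] back rib [-40.6, -0.5] [-44.2, -0.5]
left outer [38.3, -28.7] [18.8, -28.7] right outer [38.3, 27.5] [17.9, 28.1]
```

```bash
cat > pnp.py <<'E'
from h import *
import pickle
def edges(f,box):
    g=cv2.cvtColor(cv2.imread('pics/'+f),cv2.COLOR_BGR2GRAY).astype(float); u0,u1,v0,v1=box
    L=[];Rr=[];T=[];B=[]
    um=(u0+u1)//2; vm=(v0+v1)//2
    def cross(a,start,step):   # walk outwards to half of the local brightness
        ref=np.median(a[max(0,start-40*(step<0)):start+40*(step>0)+1]); i=start
        while a[i]>0.8*ref: i+=step
        return i-step*0.5
    for v in range(v0+20,v1-20,4): L.append((cross(g[v],u0+18,-1),v)); Rr.append((cross(g[v],u1-18,1),v))
    for u in range(u0+20,u1-20,3): T.append((u,cross(g[:,u],v0+18,-1))); B.append((u,cross(g[:,u],v1-18,1)))
    fit=[cv2.fitLine(np.array(q,np.float32),cv2.DIST_HUBER,0,.01,.01).ravel() for q in (T,Rr,B,L)]
    def X(a,b): s=np.linalg.solve(np.c_[a[:2],-b[:2]],b[2:]-a[2:]); return a[2:]+s[0]*a[:2]
    return np.array([X(fit[0],fit[3]),X(fit[0],fit[1]),X(fit[2],fit[1]),X(fit[2],fit[3])])
def pose(f,c,box,p,Rm):
    q=edges(f,box).astype(np.float64); print(f,np.round(q,1).tolist())
    o=np.array([[.0398,-.0239,0],[.0398,.0239,0],[-.0398,.0239,0],[-.0398,-.0239,0]])
    ok,rv,tv=cv2.solvePnP(o,q,np.array(c['camera_matrix']),np.array(c['distortion']),flags=cv2.SOLVEPNP_ITERATIVE)
    F=np.diag([1,-1,-1.]); T=np.array(c['pose']); A=T[:3,:3]@F
    w=A@tv.ravel()+T[:3,3]; Rw=A@cv2.Rodrigues(rv)[0]
    print(' centre in tool mm',np.round((w-p)@Rm*1000,1),'world',np.round(w,4),'\n axes in tool',np.round(Rm.T@Rw,3).tolist())
E
python3 - <<'E'
from pnp import *
s,p,Rm=st()
im,c=snap('wrist','w6.png'); pickle.dump(c,open('w6.pkl','wb'))
pose('w4.png',pickle.load(open('w4.pkl','rb')),(255,396,222,426),np.array([.5494,-.1809,.1954]),R.from_rotvec([-3.135,-.183,.001]).as_matrix())
pose('w5.png',pickle.load(open('w5.pkl','rb')),(256,396,223,421),np.array([.5519,.1496,.0238]),R.from_rotvec([.366,3.119,.001]).as_matrix())
pose('w6.png',c,(256,396,223,421),p,Rm)
E
```

```text
t 18.0 p [0.5511 0.1486 0.024 ] F [-4.8  -1.58 22.04] open 0.55 
 [[-0.973  0.232  0.   ]
 [ 0.232  0.973 -0.   ]
 [-0.     0.    -1.   ]]
w4.png [[251.1, 215.5], [397.1, 221.9], [391.5, 426.2], [259.6, 427.9]]
 centre in tool mm [  0.9  -0.5 -12.2] world [ 0.5502 -0.1803  0.2076] 
 axes in tool [[0.999, -0.0, -0.041], [0.0, 1.0, 0.002], [0.041, -0.002, 0.999]]
w5.png [[249.9, 210.5], [400.3, 210.5], [389.8, 420.5], [261.6, 420.5]]
 centre in tool mm [  5.5   0.4 -12.6] world [0.5466 0.1513 0.0364] 
 axes in tool [[1.0, 0.003, -0.008], [-0.003, 1.0, 0.004], [0.008, -0.004, 1.0]]
w6.png [[249.1, 211.8], [400.9, 212.8], [387.6, 420.5], [262.0, 420.5]]
 centre in tool mm [  5.1   0.1 -12.8] world [0.5461 0.1499 0.0367] 
 axes in tool [[1.0, -0.002, 0.012], [0.002, 1.0, 0.001], [-0.012, -0.001, 1.0]]
```

servo_tool([
  [[0,0,0],[0,0.3,-1.5],0.4],
  [[0,0,0],[0,0,0],0.4],
  [[0,0,0],[0,0,0],0.6],
  [[0,0,0],[0,0,0],0.62],
  [[0,0,0],[0,0,0],0.65],
  [[0,0,0],[0,0,0],0.65],
  [[0,0,0],[0,0,0],0.65],
])

```text
time_s: 18.75
eef_pos: [0.5511, 0.1491, 0.024]
ee_rot: [-0.366, -3.12, 0.0]
contact_force: [-0.4, -0.1, 0.2]
opening: 0.649
gripper_force: 0.0
```

Run:
```python
from pnp import *
s,p,Rm=st(); im,c=snap('wrist','w7.png'); pickle.dump(c,open('w7.pkl','wb'))
g=cv2.cvtColor(im,cv2.COLOR_RGB2GRAY)
print(g[200:232,323].tolist()); print(g[405:440,323].tolist()); print(g[240,235:262].tolist(),g[240,390:412].tolist()); print(g[400,250:275].tolist(),g[400,380:400].tolist())
g=cv2.imread('pics/w5.png',0);print('w5'); print(g[200:232,323].tolist()); print(g[405:440,323].tolist())
```

```text
t 18.75 p [0.5511 0.1491 0.024 ] F [-0.36 -0.06  0.17] open 0.65 
 [[-0.973  0.231 -0.   ]
 [ 0.231  0.973 -0.   ]
 [ 0.    -0.    -1.   ]]
[31, 25, 28, 30, 32, 34, 27, 30, 44, 73, 87, 90, 96, 113, 116, 127, 130, 124, 124, 123, 109, 110, 114, 136, 184, 211, 220, 226, 230, 231, 230, 226]
[222, 226, 225, 223, 223, 224, 225, 223, 225, 221, 216, 224, 226, 234, 238, 179, 95, 77, 83, 85, 114, 138, 165, 193, 208, 201, 127, 42, 23, 26, 37, 47, 40, 47, 29]
[33, 33, 28, 27, 27, 31, 31, 85, 112, 118, 119, 118, 112, 110, 182, 227, 230, 233, 230, 229, 229, 228, 230, 231, 241, 246, 246] [231, 229, 230, 228, 231, 225, 212, 190, 118, 66, 81, 95, 110, 111, 122, 120, 119, 120, 115, 67, 35, 31]
[40, 87, 167, 188, 192, 194, 182, 171, 137, 78, 106, 193, 215, 225, 222, 219, 223, 221, 222, 230, 244, 245, 246, 246, 244] [221, 225, 226, 220, 222, 221, 209, 109, 42, 69, 75, 109, 157, 173, 190, 196, 193, 183, 157, 56]
w5
[30, 33, 29, 31, 34, 35, 38, 67, 91, 85, 97, 111, 117, 127, 128, 123, 113, 114, 120, 110, 108, 114, 120, 149, 190, 214, 223, 230, 230, 229, 227, 227]
[217, 220, 220, 222, 224, 221, 223, 220, 219, 219, 223, 230, 233, 233, 238, 195, 109, 77, 92, 117, 145, 170, 198, 204, 194, 117, 50, 17, 26, 30, 31, 34, 25, 22, 28]
```

servo_tool([
  [[0,0,0],[0,0,0],0.7],
  [[0,0,0],[0,0,0],0.7],
  [[0,0,0],[0,0,-10],0.7],
  [[0,0,0],[0,0,-25],0.7],
  [[0,0,0],[0,0,-45],0.7],
  [[0,0,0],[0,0,-45],0.7],
  [[0,0,0],[-20,0,-45],0.7],
  [[0,0,0],[-15,0,-6],0.7],
  [[0,0,0],[0,0,0],0.7],
  [[0,0,0],[0,0,0],0.7],
])

```text
time_s: 19.8
eef_pos: [0.5844, 0.1408, 0.2002]
ee_rot: [-0.366, -3.12, 0.0]
contact_force: [-0.1, 0.3, -1.3]
opening: 0.7
gripper_force: 0.0
```

Run:
```python
from m import *
s,p,Rm=st(); im,c=snap('wrist','w8.png')
x,y=pack('w8.png',c,(270,395,90,260),.033)
print('pocket-frame err mm',1000*(R.from_euler('z',.234).as_matrix()@np.array([x-.5515,y-.1492,0])))
cv2.imwrite('pics/w8c.png',cv2.resize(im[60:310,160:460,::-1],None,fx=2.4,fy=2.4,interpolation=cv2.INTER_CUBIC))
```

```text
t 19.8 p [0.5844 0.1408 0.2002] F [-0.08  0.29 -1.25] open 0.7 
 [[-0.973  0.232 -0.001]
 [ 0.232  0.973 -0.   ]
 [ 0.001 -0.    -1.   ]]
centre 549.6458740234375 149.63621520996094 size (54.90796661376953, 79.32752227783203) ang 76.60978698730469
pocket-frame err mm [-1.9047403  -0.00558994  0.        ]
```

View pics/w8c.png

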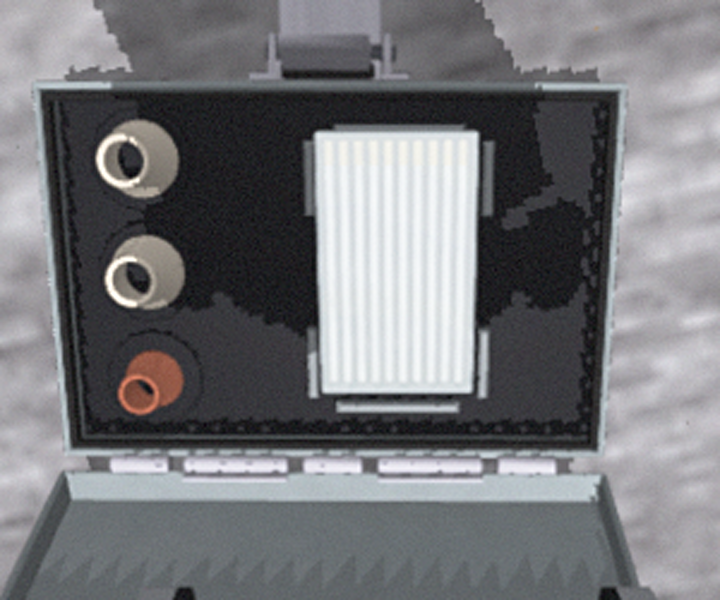

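The pack sits about 2 mm toward the front: the gap at the back rib (row 400) is open and the front edge covers the front rib (row 128). I'll regrasp, lift slightly, shift it toward the hinge and lower it again.

servo_tool([
  [[0,0,0],[14,0,20],0.7],
  [[0,0,0],[20,0,40],0.7],
  [[0,0,0],[0,0,45],0.7],
  [[0,0,0],[0,0,40],0.7],
  [[0,0,0],[0,0,20],0.7],
  [[0,0,0],[0,0,9],0.7],
  [[0,0,0],[0,0,0],0.7],
  [[0,0,0],[0,0,0],0.7],
])

```text
time_s: 20.65
eef_pos: [0.5521, 0.1489, 0.0266]
ee_rot: [0.366, 3.12, 0.0]
contact_force: [-0.1, 0.7, -0.1]
opening: 0.701
gripper_force: 0.0
```

Run:
```python
from h import *
togo([.5511,.1491,.0245])
```

```text
t 20.65 p [0.5521 0.1489 0.0266] F [-0.06  0.75 -0.06] open 0.7 
 [[-0.973  0.231  0.   ]
 [ 0.231  0.973  0.   ]
 [-0.     0.    -1.   ]]
tool mm [ 1.  -0.1  2.1]
```

servo_tool([
  [[0,0,0],[1,0,1.5],0.7],
  [[0,0,0],[0,0,0],0.5],
  [[0,0,0],[0,0,0],0.4],
  [[0,0,0],[0,0,0],0.4],
  [[0,0,0],[0,0,0],0.4],
  [[0,0,0],[0,0,-4],0.4],
  [[0,0,0],[0,0,-4],0.4],
  [[0,0,0],[-2,0,0],0.4],
  [[0,0,0],[0,0,0],0.4],
  [[0,0,0],[0,0,0],0.4],
], force=25)

```text
time_s: 21.65
eef_pos: [0.5532, 0.1485, 0.0326]
ee_rot: [0.366, 3.12, -0.0]
contact_force: [-0.5, -0.6, -0.7]
opening: 0.553
gripper_force: 26.2
```

Run:
```python
from h import *
togo([.5530,.1487,.0245])
im,c=snap('wrist','w9.png'); g=cv2.cvtColor(im,cv2.COLOR_RGB2GRAY)
print(g[200:232,323].tolist()); print(g[405:440,323].tolist())
```

```text
t 21.65 p [0.5532 0.1485 0.0326] F [-0.54 -0.62 -0.75] open 0.55 
 [[-0.973  0.232  0.   ]
 [ 0.232  0.973 -0.   ]
 [-0.    -0.    -1.   ]]
tool mm [0.2 0.2 8.1]
[93, 104, 113, 126, 130, 124, 114, 109, 95, 49, 30, 29, 32, 26, 35, 71, 100, 111, 111, 113, 121, 151, 192, 212, 222, 229, 230, 226, 228, 226, 228, 227]
[234, 236, 240, 243, 247, 249, 249, 241, 223, 218, 223, 163, 69, 43, 41, 36, 27, 39, 84, 94, 89, 92, 95, 89, 95, 96, 90, 90, 90, 97, 90, 97, 94, 40, 21]
```

servo_tool([
  [[0,0,0],[0,0,2],0.4],
  [[0,0,0],[0,0,2],0.4],
  [[0,0,0],[0,0,1],0.4],
  [[0,0,0],[0,0,0],0.4],
])

```text
time_s: 22.1
eef_pos: [0.5529, 0.1485, 0.0274]
ee_rot: [-0.366, -3.12, 0.0]
contact_force: [0.6, 0.7, -0.6]
opening: 0.555
gripper_force: 26.2
```

servo_tool([
  [[0,0,0],[0,0,1],0.4],
  [[0,0,0],[0,0,1],0.4],
  [[0,0,0],[0,0,0],0.4],
])

```text
time_s: 22.4
eef_pos: [0.5531, 0.1486, 0.0256]
ee_rot: [0.366, 3.12, 0.0]
contact_force: [-0.7, 0.5, 0.7]
opening: 0.555
gripper_force: 26.3
```

No early contact this time. I'll continue to the floor.

servo_tool([
  [[0,0,0],[0,0,1],0.4],
  [[0,0,0],[0,0,1],0.4],
  [[0,0,0],[0,0,0],0.4],
])

```text
time_s: 22.7
eef_pos: [0.5528, 0.1487, 0.0239]
ee_rot: [-0.366, -3.12, -0.0]
contact_force: [-2.1, 0.4, 5.3]
opening: 0.554
gripper_force: 26.9
```

servo_tool([
  [[0,0,0],[0,0,1],0.4],
  [[0,0,0],[0,0,0],0.4],
])

```text
time_s: 22.9
eef_pos: [0.5527, 0.1487, 0.023]
ee_rot: [-0.366, -3.12, -0.0]
contact_force: [-3.2, 0.9, 6.4]
opening: 0.552
gripper_force: 27.2
```

servo_tool([
  [[0,0,0],[0,0,1],0.4],
  [[0,0,0],[0,0,0],0.4],
  [[0,0,0],[0,0,-1],0.6],
  [[0,0,0],[0,0,0],0.65],
  [[0,0,0],[0,0,0],0.7],
  [[0,0,0],[0,0,0],0.7],
])

```text
time_s: 23.5
eef_pos: [0.5532, 0.1485, 0.0225]
ee_rot: [0.366, 3.12, -0.0]
contact_force: [-0.2, -0.9, 0.3]
opening: 0.702
gripper_force: 0.0
```

servo_tool([
  [[0,0,0],[0,0,-10],0.7],
  [[0,0,0],[0,0,-25],0.7],
  [[0,0,0],[0,0,-45],0.7],
  [[0,0,0],[0,0,-45],0.7],
  [[0,0,0],[-18,0,-45],0.7],
  [[0,0,0],[-15,0,-6],0.7],
  [[0,0,0],[0,0,0],0.7],
  [[0,0,0],[0,0,0],0.7],
])

```text
time_s: 24.3
eef_pos: [0.5844, 0.1407, 0.1986]
ee_rot: [-0.367, -3.119, 0.0]
contact_force: [-0.7, 0.6, -0.1]
opening: 0.7
gripper_force: 0.0
```

```bash
cat > chk.py <<'E'
from m import *
import sys
def an(f,c):
    g=cv2.cvtColor(cv2.imread('pics/'+f),cv2.COLOR_BGR2GRAY)
    print(f,'col',[int(x) for x in g[100:125,326]],[int(x) for x in g[215:240,326]])
    for v in (128,215): print(' row',v,[int(x) for x in g[v,282:300]],[int(x) for x in g[v,352:370]])
    pack(f,c,(299-8,365,105,228),.033,150)
E
python3 - <<'E'
from chk import *
s,p,Rm=st(); im,c=snap('wrist','w10.png'); an('w8.png',c); an('w10.png',c)
E
```

```text
t 24.3 p [0.5844 0.1407 0.1986] F [-0.65  0.6  -0.1 ] open 0.7 
 [[-0.973  0.232 -0.001]
 [ 0.232  0.973 -0.   ]
 [ 0.001 -0.    -1.   ]]
w8.png col [28, 29, 28, 32, 31, 36, 31, 34, 28, 33, 34, 53, 103, 114, 141, 201, 227, 224, 228, 234, 236, 237, 236, 236, 236] [235, 235, 235, 230, 222, 219, 223, 228, 184, 54, 19, 56, 80, 127, 187, 201, 147, 66, 56, 48, 18, 20, 30, 27, 22]
 row 128 [18, 27, 27, 34, 64, 96, 112, 107, 84, 151, 211, 224, 222, 231, 243, 242, 233, 224] [243, 243, 232, 223, 222, 229, 210, 117, 36, 70, 100, 112, 110, 69, 35, 33, 24, 32]
 row 215 [60, 57, 60, 58, 55, 55, 96, 158, 188, 166, 104, 110, 187, 220, 218, 227, 243, 244] [232, 215, 223, 223, 188, 103, 60, 126, 173, 187, 151, 90, 59, 54, 62, 60, 60, 61]
centre 550.646240234375 151.66171264648438 size (54.74906539916992, 81.14785766601562) ang 75.35771179199219
w10.png col [33, 36, 24, 28, 38, 30, 32, 30, 34, 30, 30, 39, 105, 121, 102, 85, 134, 210, 225, 221, 224, 226, 222, 223, 225] [224, 224, 223, 222, 227, 225, 222, 223, 228, 232, 188, 79, 59, 103, 162, 193, 173, 108, 58, 49, 40, 24, 22, 23, 39]
 row 128 [28, 29, 27, 30, 77, 112, 114, 104, 76, 52, 150, 216, 224, 220, 230, 243, 244, 234] [241, 244, 238, 224, 224, 228, 211, 129, 40, 60, 97, 108, 113, 88, 51, 28, 25, 34]
 row 215 [53, 54, 62, 55, 53, 60, 129, 186, 192, 158, 98, 53, 163, 214, 220, 224, 239, 246] [246, 230, 222, 224, 221, 154, 71, 106, 164, 193, 181, 118, 64, 57, 58, 56, 56, 58]
centre 551.6152954101562 150.66835021972656 size (55.0733642578125, 79.90359497070312) ang 76.60536193847656
```

Run:
```python
from h import *
c=r.get_calibration('wrist'); Q=R.from_euler('z',.234).as_matrix()
f=lambda u,v,z:1000*Q@(onz(c,(u,v),z)-[.5515,.1492,z])
for z in (.031,.033,.036): print(z,'front',f(326,115.9,z)[0],'back',f(326,225.3,z)[0],'L',f(291.6,128,z)[1],'R',f(358.8,128,z)[1], 'width back',f(293.6,215,z)[1],f(357.2,215,z)[1])
print('ribs front outer',f(326,111.6,.03)[0],'back outer',f(326,232,.03)[0],'L',f(286,128,.03)[1],'R',f(365.2,128,.03)[1])
```

```text
0.031 front -41.70299236962649 back 37.946122468135265 L -24.335300794239522 R 23.489000565071866 width back -24.135139976785517 23.71144083053248
0.033 front -41.692813607737655 back 37.44406667308606 L -24.181375281399216 R 23.335361331366556 width back -23.982501726055457 23.55637105248204
0.036 front -41.67754546490452 back 36.69098298051216 L -23.950487012138773 R 23.104902480808573 width back -23.753544349960364 23.323766385406433
ribs front outer -44.6390060506417 back outer 43.46632607481505 L -28.413250499609767 R 28.13733241585226
```

Run:
```python
from h import *
c=r.get_calibration('side'); 
for uv,z in [((161,260),.05),((213,268),.05),((257,213),.05),((163,282),0),((210,284),0)]: print(uv,onz(c,uv,z))
ux=np.array([.973,-.232,0]);uy=np.array([.232,.973,0]);o=np.array([.5469,.1297,0])
for x,z in [(.13,.115),(.17,.19),(.0894,.1516)]: print(x,z,o+ux*x,proj(c,o+ux*x+[0,0,z]))
s,p,Rm=st(); print('case xy',ux@(p-o),uy@(p-o))
im=r.get_image('scene'); cs=r.get_calibration('scene'); print('red box in scene?',proj(cs,[.78,.05,.08]))
```

```text
(161, 260) [0.8693487  0.12572062 0.05      ]
(213, 268) [0.75997615 0.11814955 0.05      ]
(257, 213) [ 0.753836  -0.0924177  0.05     ]
(163, 282) [0.86930595 0.13543096 0.        ]
(210, 284) [0.77568408 0.11321288 0.        ]
0.13 0.115 [0.67339 0.09954 0.     ] [255.66308813 243.84855343]
0.17 0.19 [0.71231 0.09026 0.     ] [234.79336525 203.7717095 ]
0.0894 0.1516 [0.6338862 0.1089592 0.       ] [272.8494844  234.35946245]
t 24.35 p [0.5839 0.1409 0.198 ] F [ 0.38  0.33 -0.64] open 0.7 
 [[-0.973  0.231 -0.002]
 [ 0.231  0.973 -0.   ]
 [ 0.002 -0.001 -1.   ]]
case xy 0.033406964627293284 0.01943946133814443
red box in scene? [227.07009229 260.75823273]
```

servo_tool([
  [[0,0,0],[-10,-5,-15],0],
  [[0,0,0],[-30,-5,0],0],
  [[0,0,0],[-40,-5,0],0],
  [[0,0,0],[-18,-4,0],0],
  [[0,0,0],[0,0,15],0],
  [[0,0,0],[0,0,0],0],
  [[0,0,0],[0,0,0],0],
])

```text
time_s: 25.1
eef_pos: [0.6741, 0.1007, 0.1972]
ee_rot: [-0.363, -3.117, 0.001]
contact_force: [0.6, -0.1, 0.7]
opening: 0.001
gripper_force: 0.0
```

```bash
cat > cs.py <<'E'
from h import *
ux=np.array([.973,-.232,0]);uy=np.array([.232,.973,0]);o=np.array([.5469,.1297,0])
s,p,Rm=st(); print('case mm',np.round([1000*ux@(p-o),1000*uy@(p-o),1000*p[2]],1))
E
python3 cs.py
```

```text
t 25.1 p [0.6741 0.1007 0.1972] F [ 0.61 -0.07  0.71] open 0.0 
 [[-0.973  0.23  -0.004]
 [ 0.23   0.973 -0.   ]
 [ 0.003 -0.001 -1.   ]]
case mm [130.5   1.3 197.2]
```

servo_tool([
  [[0,0,0],[0,0,25],0],
  [[0,0,0],[0,0,30],0],
  [[0,0,0],[0,0,20],0],
  [[0,0,0],[0,0,0],0],
  [[0,0,0],[6,0,0],0],
  [[0,0,0],[6,0,0],0],
  [[0,0,0],[6,0,0],0],
  [[0,0,0],[6,0,0],0],
  [[0,0,0],[6,0,0],0],
  [[0,0,0],[0,0,0],0],
])

```text
time_s: 26.1
eef_pos: [0.6463, 0.1071, 0.1242]
ee_rot: [0.365, 3.12, 0.0]
contact_force: [1.3, 0.0, 0.8]
opening: 0.001
gripper_force: 0.4
```

```bash
python3 cs.py
```

```text
t 26.1 p [0.6463 0.1071 0.1242] F [1.32 0.02 0.78] open 0.0 
 [[-0.973  0.231  0.   ]
 [ 0.231  0.973  0.   ]
 [-0.     0.    -1.   ]]
case mm [102.    1.  124.2]
```

servo_tool([
  [[0,0,0],[10,0,0],0],
  [[0,0,0],[11,0,-2],0],
  [[0,0,0],[12,0,-4],0],
  [[0,0,0],[12,0,-4],0],
  [[0,0,0],[11,0,-3],0],
  [[0,0,0],[9,0,3],0],
  [[0,0,0],[9,0,4],0],
  [[0,0,0],[9,0,4],0],
  [[0,0,0],[0,0,0],0],
])

```text
time_s: 27.0
eef_pos: [0.5644, 0.1263, 0.1248]
ee_rot: [-0.364, -3.118, 0.001]
contact_force: [0.0, 0.2, 1.7]
opening: 0.005
gripper_force: 0.5
```

```bash
python3 cs.py; python3 -c "
from h import *
snap('side','s3.png')"
```

```text
t 27.0 p [0.5644 0.1263 0.1248] F [0.03 0.16 1.71] open 0.0 
 [[-0.973  0.23  -0.002]
 [ 0.23   0.973 -0.   ]
 [ 0.002 -0.001 -1.   ]]
case mm [ 17.8   0.8 124.8]
```

servo_tool([
  [[0,0,0],[10,0,8],0],
  [[0,0,0],[10,0,10],0],
  [[0,0,0],[8,0,11],0],
  [[0,0,0],[8,0,12],0],
  [[0,0,0],[7,0,9],0],
  [[0,0,0],[0,0,0],0],
  [[0,0,0],[0,0,0],0],
])

```text
time_s: 27.75
eef_pos: [0.5238, 0.1358, 0.0754]
ee_rot: [-0.366, -3.119, 0.001]
contact_force: [-0.6, -0.2, 1.8]
opening: -0.001
gripper_force: 0.7
```

```bash
python3 cs.py
```

```text
t 27.75 p [0.5238 0.1358 0.0754] F [-0.59 -0.18  1.79] open -0.0 
 [[-0.973  0.231 -0.001]
 [ 0.231  0.973 -0.001]
 [ 0.001 -0.001 -1.   ]]
case mm [-23.9   0.6  75.4]
```

servo_tool([
  [[0,0,0],[5,0,5],0],
  [[0,0,0],[5,0,4],0],
  [[0,0,0],[2,0,2],0],
  [[0,0,0],[0,0,0],0],
])

```text
time_s: 28.15
eef_pos: [0.5122, 0.1387, 0.0645]
ee_rot: [-0.365, -3.12, 0.0]
contact_force: [-0.6, -0.5, 2.1]
opening: 0.001
gripper_force: 0.8
```

servo_tool([
  [[0,0,0],[0,0,1],0],
  [[0,0,0],[0,0,1],0],
  [[0,0,0],[0,0,0],0],
])

```text
time_s: 28.45
eef_pos: [0.5121, 0.1387, 0.0626]
ee_rot: [-0.366, -3.119, 0.0]
contact_force: [-2.7, 0.9, 3.4]
opening: -0.002
gripper_force: 1.5
```

servo_tool([
  [[0,0,0],[0,0,0.7],0],
  [[0,0,0],[0,0,0.7],0],
  [[0,0,0],[0,0,0],0],
])

```text
time_s: 28.75
eef_pos: [0.5122, 0.1387, 0.0612]
ee_rot: [-0.366, -3.119, 0.0]
contact_force: [-3.1, 1.0, 4.7]
opening: -0.0
gripper_force: 1.9
```

servo_tool([
  [[0,0,0],[0,0,0.5],0],
  [[0,0,0],[0,0,0.5],0],
  [[0,0,0],[0,0,0],0],
])

```text
time_s: 29.05
eef_pos: [0.5121, 0.1387, 0.0603]
ee_rot: [-0.365, -3.119, 0.0]
contact_force: [-3.9, 0.9, 4.8]
opening: 0.001
gripper_force: 2.7
```

servo_tool([
  [[0,0,0],[0,0,0.5],0],
  [[0,0,0],[0,0,0.5],0],
  [[0,0,0],[0,0,0],0],
])

```text
time_s: 29.35
eef_pos: [0.512, 0.1387, 0.0593]
ee_rot: [-0.365, -3.119, 0.0]
contact_force: [-5.0, 1.8, 7.2]
opening: -0.001
gripper_force: 3.1
```

servo_tool([
  [[0,0,0],[0,0,0.5],0],
  [[0,0,0],[0,0,0.5],0],
  [[0,0,0],[0,0,0],0],
])

```text
time_s: 29.65
eef_pos: [0.5129, 0.1386, 0.0581]
ee_rot: [0.366, 3.12, -0.0]
contact_force: [-1.5, 0.3, 1.3]
opening: -0.0
gripper_force: 0.9
```

The force dropped from 7 N to 1.3 N, which is the click. I'll follow down a little to confirm.

servo_tool([
  [[0,0,0],[0,0,1],0],
  [[0,0,0],[0,0,1],0],
  [[0,0,0],[0,0,0],0],
])

```text
time_s: 29.95
eef_pos: [0.513, 0.1386, 0.0561]
ee_rot: [0.366, 3.12, 0.0]
contact_force: [-0.7, -0.1, 1.5]
opening: 0.002
gripper_force: 0.7
```

servo_tool([
  [[0,0,0],[0,0,0.5],0],
  [[0,0,0],[0,0,0.5],0],
  [[0,0,0],[0,0,0],0],
])

```text
time_s: 30.25
eef_pos: [0.513, 0.1386, 0.0554]
ee_rot: [0.366, 3.12, 0.0]
contact_force: [-1.0, 0.1, 4.8]
opening: 0.004
gripper_force: 2.6
```

Now on the buffer, so I'll lift off and check.

servo_tool([
  [[0,0,0],[0,0,-3],0],
  [[0,0,0],[0,0,-15],0],
  [[0,0,0],[0,0,-40],0],
  [[0,0,0],[0,0,-45],0],
  [[0,0,0],[30,0,-30],0],
  [[0,0,0],[40,0,0],0],
  [[0,0,0],[0,0,0],0],
  [[0,0,0],[0,0,0],0],
  [[0,0,0],[0,0,0],0],
  [[0,0,0],[0,0,0],0],
])

```text
time_s: 31.25
eef_pos: [0.4455, 0.1546, 0.1879]
ee_rot: [-0.367, -3.12, 0.0]
contact_force: [0.3, 0.1, -0.1]
opening: -0.004
gripper_force: 0.0
```

Run:
```python
from h import *
st(); a=cv2.imread('pics/side0.png').astype(int); b,_=snap('side','s4.png'); o=cv2.imread('pics/s2.png').astype(int); b=b[:,:,::-1].astype(int)
for n,x in (('shut0',a),('open',o)): print(n,(np.abs(x-b).sum(2)[215:330,240:325]>60).mean())
```

```text
t 31.25 p [0.4455 0.1546 0.1879] F [ 0.33  0.06 -0.13] open -0.0 
 [[-0.973  0.232 -0.   ]
 [ 0.232  0.973 -0.   ]
 [-0.    -0.    -1.   ]]
shut0 0.0
open 0.5309462915601023
```

The side view matches the original closed-lid picture in that area, so the lid is shut. I'll hand in.

```bash
python3 -c "
from bench import r
print(r.close_job())"
```

```text
the job is handed in; nothing more can be done
None
```

I handed the job in at about 31 s: the lid popped open at 10 N on the latch, the pack went into its pocket on a second try, and the lid snapped shut with forces up to about 9 N; the last camera measurements, before closing, had the pack flat and about 1.3 mm off centre, and no verdict was shown.

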